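Garnish jar to its coaster, cover on

ROBOT

A 6-joint arm with a two-finger parallel gripper is mounted at the origin on the work surface. World frame = base frame: x ahead of the robot, y to its left, z up, the work surface at z = 0. Lengths are in m, angles in rad, forces in N, time in s.
With the tool pointing down it reaches from about 0.25 to 0.725 m from the base axis. Payload 4 kg.
Tool frame: the origin (TCP) lies at the very end of the fingers, on their centre line; the grasp point (between the pads) lies 19 mm behind it; z points along the fingers, y is the line along which they close (so a half turn about z gives the same grasp; the last joint's range is limited). The gripper opens to 85 mm and grips with 20 to 120 N. Pads are 22 mm wide; open, the fingers measure 114 mm over their backs; the gripper's body (76 mm by 85 mm) begins 54 mm behind the grasp point. The pads swing forward as they close: fully open they stand 13 mm farther back than shut.
Start: joints at [1.118, 0.241, 0.005, 1.335, 0, 1.571], TCP at [0.219, 0.45, 0.231] pointing down, gripper open.
Joint ranges: [-2.72, 2.72], [-1.05, 1.87], [-1.09, 1.28], [-1.99, 2.15], [-1.42, 1.44], [-3.14, 3.14]. Speed limits (rad/s): [2.79, 2.79, 3.14, 3.14, 3.14, 3.14].

INTERFACE

Orientations are given as a unit quaternion [x, y, z, w].
In Python, from workcell import monitor, viewer, job gives the robot as it stands.
- The arm moves only by the tool arm_command, never from a script. Its argument "increments" is a list of rows, each an object of numbers: "dx", "dy", "dz": the shift along the tool's x, y, z in cm; "wx", "wy", "wz": the turn, a rotation vector about the tool's x, y, z in rad; "grip": the finger opening in cm, from 0 to 8.54. In form: [{"dx": .., "dy": .., "dz": .., "wx": .., "wy": .., "wz": .., "grip": ..}, ...]. A call has 1 to 10 rows; each row is the pose to reach, as a shift and turn from the pose commanded when the call began, along the tool's axes at that moment; what a row does not reach only later rows make up. A row lasts 1/10 s, in which the tool goes at most 50 mm and 8.59 degrees, less where a joint would pass 70% of its speed; a pose out of reach is approached as far as the arm can. A call with a gripper value outside its range is refused whole. The fingers move at their own pace and stop on an object; the grip force is fixed at half the most. Time passes only in rows, so rows that repeat a pose let the fingers close. It gives the time, the measured TCP pose, the force, the opening and the grip force at its end, in the units of the state.
- monitor.get_obs(): the state, without advancing time (a new reading comes with each control period).
- viewer.camera(name): name is "side" or "top" or "wrist"; returns (picture, depth): 400x640x3 uint8, red, green, blue; 400x640 float32, m along the optical axis (not along the pixel's ray), 0 where there is no reading.
- viewer.get_calibration(name): a dict with "fovy" (degrees; the focal length in pixels is half the picture's height over the tangent of half this angle, whatever the lens; pixels are square), "cx", "cy" (the principal point, pixels), "view" (4x4, takes a point from world to camera coordinates). Camera axes: x right, y up, looking along -z (the intrinsics and any distortion apply to the point x, -y, -z); pixel columns grow to the right and rows downward; lengths in m; the calibration is good to about 2 mm. A picture is of the moment at which its call begins: read the wrist's pose just before it. get_calibration takes no time and is no camera call; for the wrist camera it gives the pose at the moment of the call.
- job.job_done(): hands the job in; it is judged then, once.
The state is a dict: "clock": time; "joint_pos": joint angles; "joint_vel": joint speeds; "tau": joint torques, N m; "eef_pos": TCP position; "tool_rot": TCP orientation; "ft_force": force on the tool from outside, world axes, zero at the start; "ft_torque": the same for the moment, N m; "grip_width": finger opening in m; "grasp_force": force on a finger pad.
Only numpy, scipy, OpenCV 4.12 (cv2) and the standard library are available. Lean on these libraries where they do the work, as an engineer would, in place of code of your own. Each camera call takes 0.05 s, during which the arm holds its last target. There are 200 camera calls.

TASK

First stand the blue garnish jar upright in the middle of the round dark coaster. Then take the wooden cover out of its brass-sided rack, lay it down flat with the knob up on the square cork mat and let go of it, then take it up again (now by its knob) and set it on the jar so that it sits seated and level. Do not tip the jar over, do not drop the jar or the cover, and leave everything else where it stands.

Things in the scene. Friction and masses are not known exactly. Their poses are not given: they have to be found in the camera images.
- jar: blue open ceramic jar, a straight round cup of outer diameter 66, inner diameter 57, height 100 mm, about 0.3 kg; loose, standing upright; origin at the centre of its underside, z up its axis
- jar_rim (a point): centre of the jar's mouth, at the height of its rim, 100 above the jar's origin
- cover: wooden cover, 0.15 kg: disc of diameter 90 mm, 8 mm thick, brass knob on its upper face, black boss (diameter 48, 6 deep, tapered rim) on its under face that goes loosely into the jar's mouth. Origin: centre of the disc's under face, which rests on the rim; x axis along the disc's axis to the knob. Starts on edge in the rack, knob away from the robot
- cover_knob (a point): centre of the cover's brass knob: a cylinder of diameter 22 and length 22 mm along the cover's x axis, from 14 to 36 from the cover's origin (6 clear of the disc's upper face, on a neck of diameter 12); this point lies at 25
- rack: fixed rack: dark wooden base 70 x 120, 6 mm thick, with two brass plates 100 long, rising to 24 above the table, either side of a slot 11 wide along the rack's y axis in which the cover stands on edge (lowest point 6 above the table, top 96); blocks in the slot stop it rolling. Origin: centre of the base's underside, z up, x towards the knob's side
- mat: square cork mat 160 x 160, 4 mm thick, fixed on the table; origin at the centre of its underside, sides along x and y
- coaster: round dark metal coaster, diameter 100, 4 mm thick, fixed on the table; origin at the centre of its underside
- coaster_top (a point): centre of the coaster's upper face
- decanter: bystander: amber ship's decanter, base diameter 180, height 200, loose; origin at the centre of its underside
- tumblers: bystander: three nested green glass tumblers in one stack, diameter 78, height 145; origin at the centre of the underside
- stirrer: bystander: stainless cocktail stirrer lying on the table, 195 long, 10 thick; origin at table height below its middle, x along it towards the broad end
- stopper_tray: bystander: black plastic tray 110 x 160 x 22; origin at the centre of its underside
- stopper: bystander: decanter stopper of cork standing in the tray, diameter 52, height 65; origin at the centre of its underside
- bitters: bystander: small bottle, diameter 56, height 150; origin at the centre of its underside
- jigger: bystander: steel double measure, diameter 48, height 85; origin at the centre of its underside
Mind the look-alikes: they are no part of the job. Of the things like the mat, leave any that is green; of the rest the larger one is meant.

How it is judged:
On the way, in this order (a step that is already met when the one before it is completed fails the run):
1. the jar stands upright and let go in the middle of the coaster (centre within 15 mm) (horizontal distance between jar and coaster_top below 0.015 m and z of jar in the frame of coaster_top below 0.003 m and angle between jar's own z axis and vertical below 0.06 rad and contact force between the fingers and jar below 0.1 N and linear speed of jar below 0.02 m/s), for 0.2 s.
2. the cover lies flat on the mat, knob up, let go (its centre at most 60 mm from the mat's centre) (horizontal distance between cover and mat below 0.06 m and z of cover in the frame of mat below 0.014 m and angle between cover's own x axis and vertical below 0.1 rad and contact force between the fingers and cover below 0.1 N and linear speed of cover below 0.02 m/s), for 0.2 s.
At the end, for the whole second after the job is handed in: The jar stands upright (within 3.4 degrees) on the coaster, its centre within 15 mm of the coaster's centre, and the cover lies on its rim, knob up, boss in the mouth: level within 2.9 degrees, its under face within 2.5 mm of the rim's height, centred within 7 mm; all at rest (horizontal distance between jar and coaster_top below 0.015 m and z of jar in the frame of coaster_top below 0.003 m and angle between jar's own z axis and vertical below 0.06 rad and linear speed of each of jar, cover below 0.02 m/s and horizontal distance between cover and jar_rim below 0.007 m and z of cover in the frame of jar_rim between -0.003 and 0.0025 m and angle between cover's own x axis and vertical below 0.05 rad); the robot touches nothing.
It fails at once if the jar tips by more than 30 degrees (angle between jar's own z axis and vertical above 0.52 rad).
It fails at once if the jar or the cover is dropped (falls freely by more than about 6 cm: faster than 1.1 m/s while not held) ((linear speed of jar above 1.1 m/s and contact force between the fingers and jar below 0.1 N) or (linear speed of cover above 1.1 m/s and contact force between the fingers and cover below 0.1 N)).
It fails at once if a bystander (decanter, tumblers, stirrer, tray, stopper, bottle, measure) is moved by more than 25 mm (distance of any of decanter, tumblers, stirrer, stopper_tray, stopper, bitters, jigger from where it was at the start of the episode above 0.025 m).
It also fails if it takes over 72 s, if anything falls off the work surface, if the arm or the gripper's body presses on something with over 40 N, if the wrist force passes 120 N, or if a joint passes its speed limit or range.

## Working session

There is one attempt and no reset: what is moved stays moved. The work goes in short steps, Python scripts to look and compute and a tool call to move; the robot and the scene stay as the last step left them, time stands still between calls to the robot, and variables do not carry over. Pictures are saved under pics/ and viewed, at most 13 in all, crops included, and the job is handed in when it is done.

Besides the shell and the picture viewer there is one more tool, called as name(argument=value, ...), one argument or row to a line, values as JSON. arm_command: Moves the arm, as the interface text tells. Its arguments: {"type":"object","properties":{"increments":{"type":"array","items":{"type":"object","properties":{"dx":{"type":"number"},"dy":{"type":"number"},"dz":{"type":"number"},"wx":{"type":"number"},"wy":{"type":"number"},"wz":{"type":"number"},"grip":{"type":"number"}}}}},"required":["increments"]}

```bash
mkdir -p pics; ls
cat > h.py <<'E'
import numpy as np,cv2
from workcell import monitor,viewer,job
def snap(n,f):
    c=viewer.get_calibration(n); p,d=viewer.camera(n)
    cv2.imwrite(f'pics/{f}.png',p[:,:,::-1]); np.savez(f'pics/{f}.npz',p=p,d=d,view=np.array(c['view']),k=np.array([c['fovy'],c['cx'],c['cy']]))
    return c
def load(f):
    z=np.load(f'pics/{f}.npz'); return z['p'],z['d'],z['view'],z['k']
def ray(f,uv):
    _,_,V,k=load(f); F=200/np.tan(np.radians(k[0])/2)
    uv=np.atleast_2d(uv).astype(float)
    d=np.c_[(uv[:,0]-k[1])/F,-(uv[:,1]-k[2])/F,-np.ones(len(uv))]
    R=V[:3,:3]; return -R.T@V[:3,3], d@R
def onz(f,uv,z):
    o,d=ray(f,uv); return o+d*((z-o[2])/d[:,2])[:,None]
def cloud(f):
    p,d,V,k=load(f); v,u=np.mgrid[:400,:640]
    o,r=ray(f,np.c_[u.ravel(),v.ravel()]); return (o+r*d.reshape(-1,1)).reshape(400,640,3)
def proj(f,P):
    _,_,V,k=load(f); F=200/np.tan(np.radians(k[0])/2)
    q=np.atleast_2d(P)@V[:3,:3].T+V[:3,3]; return np.c_[k[1]+F*q[:,0]/-q[:,2],k[2]-F*q[:,1]/-q[:,2]]
E
python3 - <<'E'
from h import *
for n in('side','top','wrist'):
    c=snap(n,n+'0'); print({k:(np.round(v,4).tolist()) for k,v in c.items() if not isinstance(v,str)})
print(monitor.get_obs())
a=[cv2.imread(f'pics/{n}0.png') for n in('side','top')]
E
```

```text
pics
{'fovy': 53.8944, 'cx': 321.9096, 'cy': 206.6331, 'view': [[0.9796, -0.2009, -0.0037, -0.5129], [0.114, 0.5404, 0.8337, -0.1225], [-0.1655, -0.8171, 0.5523, -1.2459], [0.0, 0.0, 0.0, 1.0]]}
{'fovy': 49.0499, 'cx': 312.6391, 'cy': 197.9329, 'view': [[0.0159, -0.9998, 0.011, -0.0301], [0.9971, 0.0167, 0.074, -0.519], [-0.0742, 0.0098, 0.9972, -1.3757], [0.0, 0.0, 0.0, 1.0]]}
{'fovy': 68.8333, 'cx': 314.1273, 'cy': 200.0749, 'view': [[0.4366, 0.8997, -0.0032, -0.4995], [-0.8684, 0.4204, -0.263, 0.0345], [-0.2353, 0.1176, 0.9648, -0.3781], [0.0, 0.0, 0.0, 1.0]]}
{'clock': 0.15, 'joint_pos': array([1.11797785e+00, 2.41233801e-01, 4.02469048e-03, 1.33519539e+00,
       1.19297013e-05, 1.57085082e+00]), 'joint_vel': array([ 4.00282643e-06, -3.42813779e-03,  5.01143721e-03,  1.15114072e-03,
        3.72904504e-04, -4.23212840e-05]), 'tau': array([-1.83136140e-04, -3.72635400e+01,  2.52638537e+01,  1.23923627e-02,
       -3.34306696e-05,  9.83854875e-06]), 'eef_pos': array([0.21853684, 0.44917721, 0.23061709]), 'tool_rot': array([ 2.24506339e-01,  9.74472297e-01, -7.82229434e-04, -1.86292103e-04]), 'ft_force': array([-1.1793332 ,  0.30784558, -0.99116981]), 'ft_torque': array([0.01664617, 0.0016925 , 0.04321281]), 'grasp_force': 0.0, 'grip_width': 0.08548028501151868}
```

View pics/side0.png

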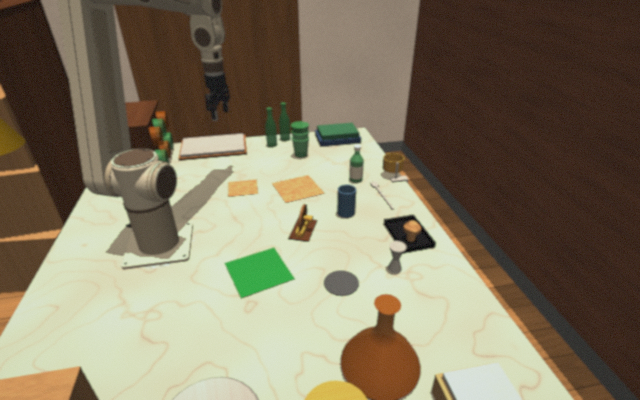

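View pics/top0.png

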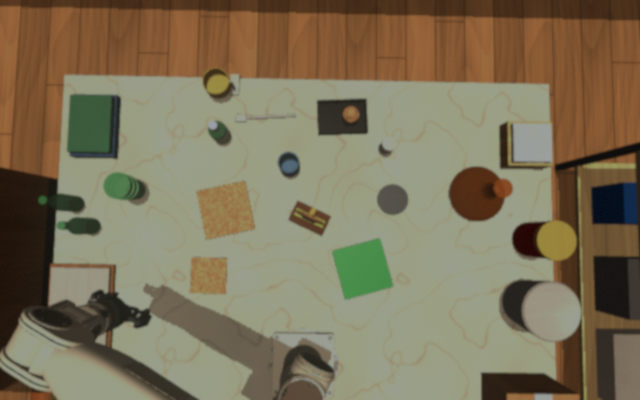

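The side view shows the jar at about (346,201), coaster (341,283), large cork mat (298,188) and rack with cover (303,224). In the top view the jar is at (289,164), coaster (392,199), mat (226,210) and rack (310,217), with the knob toward the upper left.

Run:
```python
from h import *
print({n:{k:v for k,v in viewer.get_calibration(n).items() if k not in('view',)} for n in('side','top')})
def blob(f,lo,hi,box,name):
    p,d,V,k=load(f); h=cv2.cvtColor(p,cv2.COLOR_RGB2HSV); m=cv2.inRange(h,lo,hi)
    b=np.zeros_like(m); x0,y0,x1,y1=box; b[y0:y1,x0:x1]=m[y0:y1,x0:x1]
    C=cloud(f)[b>0]; g=np.isfinite(C[:,2])
    cs,_=cv2.findContours(b,0,1); c=max(cs,key=cv2.contourArea); M=cv2.moments(c); uv=(M['m10']/M['m00'],M['m01']/M['m00'])
    print(name,f,np.round(uv,1),'A',cv2.contourArea(c),'rect',cv2.minAreaRect(c),'z pct',np.round(np.percentile(C[:,2],[5,50,95]),4),'z0',onz(f,[uv],0.004).round(4))
    return c
for f,bx in(('top0',dict(jar=(270,145,310,185),co=(370,178,415,220),mat=(190,175,262,245),rack=(285,195,335,240))),('side0',dict(jar=(330,180,362,222),co=(315,265,367,300),mat=(268,170,328,205),rack=(285,200,320,245)))):
    p=load(f)[0]; h=cv2.cvtColor(p,cv2.COLOR_RGB2HSV)
    blob(f,(95,60,20),(125,255,255),bx['jar'],'jar')
    blob(f,(0,0,30),(180,255,125),bx['co'],'coaster')
    blob(f,(5,70,130),(25,255,255),bx['mat'],'mat')
    blob(f,(0,60,20),(30,255,255),bx['rack'],'rack')
a,b=[cv2.imread(f'pics/{f}.png')[y:y+80,x:x+100] for f,x,y in(('top0',265,145),('side0',265,165))]
cv2.imwrite('pics/c1.png',np.vstack([cv2.resize(i,None,fx=3.7,fy=3.7,interpolation=2) for i in(a,b)]))
```

```text
{'side': {'fovy': 53.89442136312839, 'cx': 321.90961845912085, 'cy': 206.6331241262938}, 'top': {'fovy': 49.04989405158665, 'cx': 312.6390722261536, 'cy': 197.93292466515095}}
jar top0 [289.3 165.8] A 164.0 rect ((289.0, 165.5), (13.0, 16.0), 90.0) z pct [0.0017 0.0074 0.101 ] z0 [[0.6237 0.0553 0.004 ]]
coaster top0 [392.2 199.1] A 712.5 rect ((392.0, 199.0), (30.0, 30.0), 90.0) z pct [-0.0013  0.004   0.0091] z0 [[ 0.521  -0.2782  0.004 ]]
mat top0 [225.3 209.6] A 2412.5 rect ((225.2753143310547, 209.71075439453125), (50.0594596862793, 50.85195541381836), 77.79953002929688) z pct [-0.0011  0.0039  0.0087] z0 [[0.4784 0.2575 0.004 ]]
rack top0 [309.2 217.6] A 765.0 rect ((308.8000183105469, 216.9000244140625), (38.9075813293457, 22.360679626464844), 26.56505012512207) z pct [0.0011 0.0079 0.0896] z0 [[ 0.4573 -0.0117  0.004 ]]
jar side0 [346.1 200.6] A 395.5 rect ((346.5, 201.0), (30.0, 15.0), 90.0) z pct [0.0163 0.0706 0.0992] z0 [[0.6407 0.1264 0.004 ]]
coaster side0 [340.9 282.9] A 588.5 rect ((341.0, 282.5), (23.0, 32.0), 90.0) z pct [0.003  0.0054 0.008 ] z0 [[ 0.5197 -0.2832  0.004 ]]
mat side0 [297.2 188.3] A 836.5 rect ((297.6246032714844, 188.0294952392578), (22.789413452148438, 48.04100036621094), 76.75948333740234) z pct [0.0023 0.0058 0.009 ] z0 [[0.4773 0.2514 0.004 ]]
rack side0 [303. 226.] A 507.0 rect ((304.43292236328125, 224.02825927734375), (19.962432861328125, 37.52388381958008), 22.166345596313477) z pct [0.0048 0.012  0.0868] z0 [[0.4592 0.0033 0.004 ]]
```

View pics/c1.png

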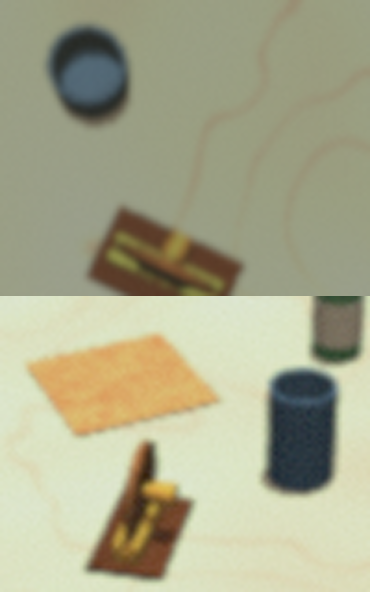

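The crop shows the jar upright and open. The cover is on edge in the rack, with its knob pointing away from the base (side-view knob at about (308,218)). Next I'll plan the approach to the jar.

```bash
cat >> h.py <<'E'
from scipy.spatial.transform import Rotation as Ro
def plan(p,R,s=None):
    "increment (cm, rad) from the current measured pose to pose p,R"
    s=s or monitor.get_obs(); R0=Ro.from_quat(s['tool_rot'])
    d=R0.inv().apply(np.array(p)-s['eef_pos'])*100; w=(R0.inv()*R).as_rotvec()
    print('move',d.round(2),'w',w.round(4),'dist cm',np.linalg.norm(d).round(1),'deg',np.degrees(np.linalg.norm(w)).round(1))
def frame(z,y):
    z=np.array(z,float)/np.linalg.norm(z); y=np.array(y,float); y=y-z*(y@z); y/=np.linalg.norm(y)
    return Ro.from_matrix(np.c_[np.cross(y,z),y,z])
def az(a): return [np.cos(np.radians(a)),np.sin(np.radians(a)),0]
E
python3 - <<'E'
from h import *
s=monitor.get_obs(); o,_=ray('wrist0',[[314,200]]); R0=Ro.from_quat(s['tool_rot'])
print('cam in tool',R0.inv().apply(o-s['eef_pos']).round(4))
print('opt axis in tool',R0.inv().apply(ray('wrist0',[[314,200]])[1]).round(3))
print(R0.as_matrix().round(3))
for f,b in(('top0',(270,145,310,185)),('side0',(330,180,362,222))):
    C=cloud(f)[b[1]:b[3],b[0]:b[2]].reshape(-1,3); m=(C[:,2]>.09)&(C[:,2]<.12); print(f,'rim',m.sum(),(C[m].min(0)+C[m].max(0))/2,C[m].min(0),C[m].max(0))
    b=(285,195,335,240) if f=='top0' else(285,200,320,245)
    C=cloud(f)[b[1]:b[3],b[0]:b[2]].reshape(-1,3); m=(C[:,2]>.06)&(C[:,2]<.12); print(f,'cover top',m.sum(),C[m].mean(0),np.percentile(C[m],98,axis=0))
plan([.60,.06,.24],frame([0,0,-1],az(0)))
E
```

```text
cam in tool [ 0.0667  0.0009 -0.1417]
opt axis in tool [[-0.263 -0.002  0.965]]
[[-0.899  0.438 -0.001]
 [ 0.438  0.899 -0.001]
 [ 0.    -0.002 -1.   ]]
top0 rim 106 [0.62253452 0.05526124 0.09921698] [0.59005957 0.02495049 0.0916091 ] [0.65500948 0.08557198 0.10682486]
top0 cover top 134 [ 0.4613455  -0.01211478  0.07828942] [0.48522837 0.02412331 0.09761337]
side0 rim 134 [0.61907694 0.05269625 0.09742486] [0.585893   0.01855491 0.09017911] [0.65226087 0.08683759 0.1046706 ]
side0 cover top 119 [ 0.45590515 -0.02596104  0.07699737] [0.48106029 0.01871315 0.09776428]
move [-51.33 -18.31  -0.91] w [-1.4000e-03  9.0000e-04  1.1179e+00] dist cm 54.5 deg 64.1
```

arm_command(
  increments=[
    {"dx":-51.3,"dy":-20,"dz":0,"wz":1.118},
    {"dx":-51.3,"dy":-20,"dz":0,"wz":1.118},
    {"dx":-51.3,"dy":-20,"dz":0,"wz":1.118},
    {"dx":-51.3,"dy":-20,"dz":0,"wz":1.118},
    {"dx":-51.3,"dy":-20,"dz":0,"wz":1.118},
    {"dx":-51.3,"dy":-20,"dz":0,"wz":1.118},
    {"dx":-51.3,"dy":-20,"dz":0,"wz":1.118},
    {"dx":-51.3,"dy":-20,"dz":0,"wz":1.118},
    {"dx":-51.3,"dy":-20,"dz":0,"wz":1.118},
    {"dx":-51.3,"dy":-20,"dz":0,"wz":1.118},
  ],
)

```text
validation failed for argument at $.in...
```

Run:
```python
from h import *
s=monitor.get_obs(); print(s['clock'],s['eef_pos'],np.abs(s['joint_vel']).max(),s['joint_pos'].round(2)); plan([.62,.055,.215],frame([0,0,-1],az(0)))
```

```text
0.15 [0.21853684 0.44917721 0.23061709] 0.005011437205012284 [1.12 0.24 0.   1.34 0.   1.57]
move [-53.35 -17.88   1.59] w [-1.4000e-03  9.0000e-04  1.1179e+00] dist cm 56.3 deg 64.1
```

arm_command(
  increments=[
    {"dx":-53.3,"dy":-17.9,"dz":1.5,"wx":0,"wy":0,"wz":1.118,"grip":8.5},
    {"dx":-53.3,"dy":-17.9,"dz":1.5,"wx":0,"wy":0,"wz":1.118,"grip":8.5},
    {"dx":-53.3,"dy":-17.9,"dz":1.5,"wx":0,"wy":0,"wz":1.118,"grip":8.5},
    {"dx":-53.3,"dy":-17.9,"dz":1.5,"wx":0,"wy":0,"wz":1.118,"grip":8.5},
    {"dx":-53.3,"dy":-17.9,"dz":1.5,"wx":0,"wy":0,"wz":1.118,"grip":8.5},
    {"dx":-53.3,"dy":-17.9,"dz":1.5,"wx":0,"wy":0,"wz":1.118,"grip":8.5},
    {"dx":-53.3,"dy":-17.9,"dz":1.5,"wx":0,"wy":0,"wz":1.118,"grip":8.5},
    {"dx":-53.3,"dy":-17.9,"dz":1.5,"wx":0,"wy":0,"wz":1.118,"grip":8.5},
    {"dx":-53.3,"dy":-17.9,"dz":1.5,"wx":0,"wy":0,"wz":1.118,"grip":8.5},
    {"dx":-53.3,"dy":-17.9,"dz":1.5,"wx":0,"wy":0,"wz":1.118,"grip":8.5},
  ],
)

```text
clock: 1.15
eef_pos: [0.5762, 0.0974, 0.2176]
tool_rot: [0.707, 0.707, -0.0, -0.0]
ft_force: [1.2, 1.1, 0.3]
grip_width: 0.0853
grasp_force: 0.0
```

arm_command(
  increments=[
    {"dx":-4.2,"dy":4.4,"dz":0.3,"wx":0,"wy":0,"wz":0,"grip":8.5},
    {"dx":-4.2,"dy":4.4,"dz":0.3,"wx":0,"wy":0,"wz":0,"grip":8.5},
    {"dx":-4.2,"dy":4.4,"dz":0.3,"wx":0,"wy":0,"wz":0,"grip":8.5},
    {"dx":-4.2,"dy":4.4,"dz":0.3,"wx":0,"wy":0,"wz":0,"grip":8.5},
  ],
)

```text
clock: 1.55
eef_pos: [0.6183, 0.0578, 0.2144]
tool_rot: [0.707, 0.707, -0.0, -0.001]
ft_force: [0.0, 0.2, 0.6]
grip_width: 0.0852
grasp_force: 0.0
```

Run:
```python
from h import *
s=monitor.get_obs(); print(s['clock'],s['eef_pos'],np.abs(s['joint_vel']).max(),s['joint_pos'].round(2)); snap('wrist','w1')
p,d,V,k=load('w1'); C=cloud('w1'); m=(C[:,:,2]>.09)&(C[:,:,2]<.115)&(d>0)&(np.hypot(C[:,:,0]-.62,C[:,:,1]-.055)<.06)
q=C[m]; print(m.sum(),np.percentile(q,[1,50,99],axis=0).round(4))
r=cv2.minEnclosingCircle(q[:,:2].astype(np.float32)); print(r)
```

```text
1.55 [0.61831112 0.05779419 0.21444875] 0.024984730476923116 [0.09 0.49 0.33 1.41 0.   1.66]
1253 [[0.59   0.0231 0.0903]
 [0.6219 0.0512 0.0989]
 [0.653  0.0868 0.1006]]
((0.6216015815734863, 0.054243747144937515), 0.03321267291903496)
```

View pics/w1.png

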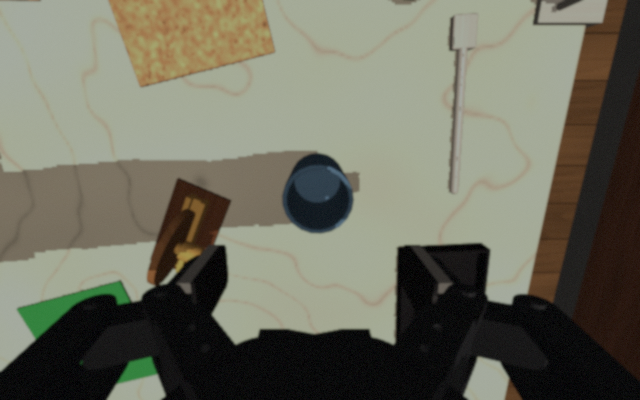

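The wrist view shows the jar mouth at about (318,190) between the open fingers, the rack with its knob at (187,252), and the stirrer well clear at about (458,120). The fitted rim has radius 33.2 mm, height about 0.0995 and centre (0.6216, 0.0542). I'll descend.

arm_command(
  increments=[
    {"dx":-0.35,"dy":0.35,"dz":5,"wx":0,"wy":0,"wz":0,"grip":8.5},
    {"dx":-0.35,"dy":0.35,"dz":10,"wx":0,"wy":0,"wz":0,"grip":8.5},
    {"dx":-0.35,"dy":0.35,"dz":13,"wx":0,"wy":0,"wz":0,"grip":8.5},
    {"dx":-0.35,"dy":0.35,"dz":16,"wx":0,"wy":0,"wz":0,"grip":8.5},
    {"dx":-0.35,"dy":0.35,"dz":16.6,"wx":0,"wy":0,"wz":0,"grip":8.5},
    {"dx":-0.35,"dy":0.35,"dz":16.6,"wx":0,"wy":0,"wz":0,"grip":7.2},
    {"dx":-0.35,"dy":0.35,"dz":16.6,"wx":0,"wy":0,"wz":0,"grip":6},
    {"dx":-0.35,"dy":0.35,"dz":16.6,"wx":0,"wy":0,"wz":0,"grip":5},
    {"dx":-0.35,"dy":0.35,"dz":16.6,"wx":0,"wy":0,"wz":0,"grip":5},
    {"dx":-0.35,"dy":0.35,"dz":16.6,"wx":0,"wy":0,"wz":0,"grip":5},
  ],
)

```text
clock: 2.6
eef_pos: [0.6237, 0.0541, 0.0507]
tool_rot: [0.707, 0.707, 0.001, 0.001]
ft_force: [-1.5, 0.2, 3.3]
grip_width: 0.0651
grasp_force: 67.3
```

Run:
```python
from h import *
s=monitor.get_obs(); print(s['clock'],s['eef_pos'],s['grip_width'],s['grasp_force'],s['ft_force'])
plan([.60,-.25,.13],frame([0,0,-1],az(-15)))
# coaster centre from w? top/side views via cloud
for f,b in(('top0',(370,178,415,220)),('side0',(315,265,367,300))):
    p=load(f)[0]; g=cv2.inRange(cv2.cvtColor(p,cv2.COLOR_RGB2HSV),(0,0,30),(180,255,125)); z=np.zeros_like(g); z[b[1]:b[3],b[0]:b[2]]=g[b[1]:b[3],b[0]:b[2]]
    c=max(cv2.findContours(z,0,1)[0],key=cv2.contourArea); e=onz(f,c[:,0],.004); print(cv2.minEnclosingCircle(e[:,:2].astype(np.float32)))
```

```text
2.6 [0.623709   0.05414406 0.05071059] 0.065054203113837 67.26322202011943 [-1.53081942  0.22447376  3.32524713]
move [-30.41  -2.36  -7.96] w [ 0.0027 -0.0013  0.262 ] dist cm 31.5 deg 15.0
((0.5206612348556519, -0.2782043516635895), 0.05012892931699753)
((0.5194278359413147, -0.2813686728477478), 0.047424543648958206)
```

arm_command(
  increments=[
    {"dx":0,"dy":0,"dz":-3,"wx":0,"wy":0,"wz":0,"grip":5},
    {"dx":0,"dy":0,"dz":-6,"wx":0,"wy":0,"wz":0,"grip":5},
    {"dx":-2,"dy":-0.6,"dz":-6,"wx":0,"wy":0,"wz":0,"grip":5},
    {"dx":-6,"dy":-1.9,"dz":-6,"wx":0,"wy":0,"wz":0,"grip":5},
    {"dx":-10,"dy":-3.1,"dz":-6,"wx":0,"wy":0,"wz":0,"grip":5},
    {"dx":-14,"dy":-4.3,"dz":-6,"wx":0,"wy":0,"wz":0,"grip":5},
    {"dx":-18,"dy":-5.6,"dz":-6,"wx":0,"wy":0,"wz":0,"grip":5},
    {"dx":-22,"dy":-6.8,"dz":-6,"wx":0,"wy":0,"wz":0,"grip":5},
    {"dx":-26,"dy":-8,"dz":-6,"wx":0,"wy":0,"wz":0,"grip":5},
    {"dx":-29,"dy":-9,"dz":-6,"wx":0,"wy":0,"wz":0,"grip":5},
  ],
)

```text
clock: 3.6
eef_pos: [0.5314, -0.2389, 0.1088]
tool_rot: [0.708, 0.706, -0.0, 0.0]
ft_force: [0.3, 0.4, -3.9]
grip_width: 0.065
grasp_force: 68.4
```

arm_command(
  increments=[
    {"dx":-2,"dy":-0.6,"dz":0,"wx":0,"wy":0,"wz":0,"grip":5},
    {"dx":-4,"dy":-1.2,"dz":0,"wx":0,"wy":0,"wz":0,"grip":5},
    {"dx":-4.3,"dy":-1.3,"dz":0,"wx":0,"wy":0,"wz":0,"grip":5},
    {"dx":-4.3,"dy":-1.3,"dz":0,"wx":0,"wy":0,"wz":0,"grip":5},
  ],
)

```text
clock: 4.0
eef_pos: [0.5191, -0.2799, 0.1086]
tool_rot: [0.708, 0.706, -0.0, -0.0]
ft_force: [0.1, 0.6, -4.2]
grip_width: 0.0649
grasp_force: 68.4
```

Run:
```python
from h import *
s=monitor.get_obs(); print(s['clock'],s['eef_pos'],s['grip_width'],s['grasp_force'],s['ft_force'])
snap('wrist','w2');snap('side','s2')
plan([.5205,-.279,.0552],frame([0,0,-1],az(0)))
```

```text
4.0 [ 0.5190897  -0.27986581  0.108597  ] 0.06493564412169185 68.40628445148468 [ 0.09832263  0.56332402 -4.20000459]
move [-0.04  0.08  5.35] w [-0.0004 -0.0007  0.0004] dist cm 5.4 deg 0.1
```

View pics/w2.png

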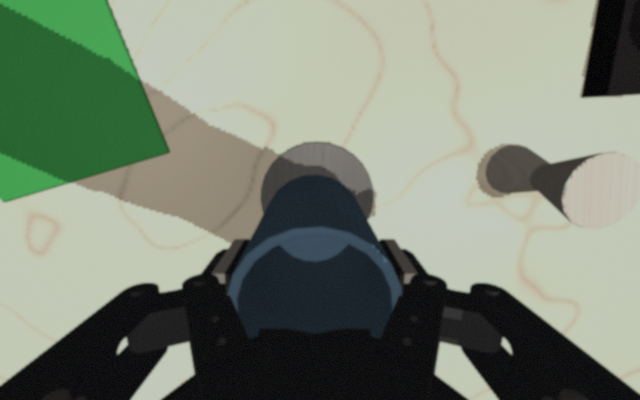

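The jar is held above the coaster, whose visible arc spans about columns 262–375 with its top at row 142. Before lowering I'll check the centre from that arc.

Run:
```python
from h import *
e=onz('w2',[[318,142],[262,192],[375,192]],.004); print(e.round(4))
A=np.c_[2*e[:,:2],np.ones(3)]; c=np.linalg.solve(A,(e[:,:2]**2).sum(1)); print(c[:2],np.sqrt(c[2]+c[:2]@c[:2]))
```

```text
[[ 0.5225 -0.2299  0.004 ]
 [ 0.4739 -0.2726  0.004 ]
 [ 0.5721 -0.2726  0.004 ]]
[ 0.52300903 -0.27945516] 0.049553190394382086
```

arm_command(
  increments=[
    {"dx":0,"dy":0,"dz":2,"wx":0,"wy":0,"wz":0,"grip":5},
    {"dx":0,"dy":0.1,"dz":3.5,"wx":0,"wy":0,"wz":0,"grip":5},
    {"dx":0,"dy":0.1,"dz":4.5,"wx":0,"wy":0,"wz":0,"grip":5},
    {"dx":0,"dy":0.1,"dz":5.1,"wx":0,"wy":0,"wz":0,"grip":5},
    {"dx":0,"dy":0.1,"dz":5.3,"wx":0,"wy":0,"wz":0,"grip":5},
    {"dx":0,"dy":0.1,"dz":5.3,"wx":0,"wy":0,"wz":0,"grip":5},
  ],
)

```text
clock: 4.7
eef_pos: [0.521, -0.2791, 0.0561]
tool_rot: [0.707, 0.707, 0.0, 0.0]
ft_force: [-0.8, -0.6, -3.6]
grip_width: 0.065
grasp_force: 68.4
```

arm_command(
  increments=[
    {"dx":0,"dy":0.1,"dz":0.15,"wx":0,"wy":0,"wz":0,"grip":5},
    {"dx":0,"dy":0.1,"dz":0.2,"wx":0,"wy":0,"wz":0,"grip":5},
  ],
)

```text
clock: 4.9
eef_pos: [0.5224, -0.2796, 0.0548]
tool_rot: [0.707, 0.707, 0.0, 0.001]
ft_force: [-0.8, -0.4, 0.4]
grip_width: 0.0651
grasp_force: 68.7
```

Contact (the force changed sign). I'll release, then rise straight up.

arm_command(
  increments=[
    {"dx":0,"dy":0,"dz":0,"wx":0,"wy":0,"wz":0,"grip":7},
    {"dx":0,"dy":0,"dz":0,"wx":0,"wy":0,"wz":0,"grip":8.5},
    {"dx":0,"dy":0,"dz":0,"wx":0,"wy":0,"wz":0,"grip":8.5},
    {"dx":0,"dy":0,"dz":-2,"wx":0,"wy":0,"wz":0,"grip":8.5},
    {"dx":0,"dy":0,"dz":-6,"wx":0,"wy":0,"wz":0,"grip":8.5},
    {"dx":0,"dy":0,"dz":-10,"wx":0,"wy":0,"wz":0,"grip":8.5},
    {"dx":0,"dy":0,"dz":-14,"wx":0,"wy":0,"wz":0,"grip":8.5},
    {"dx":0,"dy":0,"dz":-17,"wx":0,"wy":0,"wz":0,"grip":8.5},
    {"dx":0,"dy":0,"dz":-17,"wx":0,"wy":0,"wz":0,"grip":8.5},
  ],
)

```text
clock: 5.8
eef_pos: [0.5243, -0.2807, 0.2303]
tool_rot: [0.707, 0.707, 0.002, 0.006]
ft_force: [0.7, -0.6, 0.0]
grip_width: 0.0847
grasp_force: 0.0
```

Run:
```python
from h import *
s=monitor.get_obs(); print(s['clock'],s['eef_pos']); snap('wrist','w3')
p,d,V,k=load('w3'); C=cloud('w3'); m=(C[:,:,2]>.095)&(C[:,:,2]<.115)&(d>0)&(np.hypot(C[:,:,0]-.52,C[:,:,1]+.279)<.05)
q=C[m]; print(m.sum(),np.percentile(q,[1,50,99],axis=0).round(4), cv2.minEnclosingCircle(q[:,:2].astype(np.float32)))
# rack / cover from w1: points above 60mm and knob by yellow
C=cloud('w1'); p,d,_,_=load('w1'); m=(d>0)&(C[:,:,2]>.03)&(C[:,:,2]<.1)&(np.hypot(C[:,:,0]-.46,C[:,:,1]+.01)<.07)
q=C[m]; print('cover',len(q),q.mean(0),np.percentile(q,[2,98],axis=0))
P=q[:,:2]-q[:,:2].mean(0); w,v=np.linalg.eigh(P.T@P); print('dir',np.degrees(np.arctan2(v[1,1],v[0,1])))
plan([.52,-.02,.23],frame([0,0,-1],az(63)))
```

```text
5.8 [ 0.52434231 -0.28073682  0.23034181]
1129 [[ 0.4908 -0.3115  0.0955]
 [ 0.522  -0.2829  0.1029]
 [ 0.554  -0.2477  0.1047]] ((0.5224502682685852, -0.28031811118125916), 0.033326372504234314)
cover 1968 [ 0.46692037 -0.00813978  0.06841222] [[ 0.44632359 -0.04823794  0.03421019]
 [ 0.48741979  0.02694822  0.09534519]]
dir 68.44589707014718
move [26.01 -0.32 -0.35] w [ 0.0037  0.0064 -1.0996] dist cm 26.0 deg 63.0
```

The jar stands at (0.5225, -0.2803), within 2 mm of the coaster centre, with its rim at about 0.1035. Next I'll look at the cover.

arm_command(
  increments=[
    {"dx":22,"dy":2.5,"dz":0,"wx":0,"wy":0,"wz":-1.1,"grip":8.5},
    {"dx":22,"dy":2.5,"dz":0,"wx":0,"wy":0,"wz":-1.1,"grip":8.5},
    {"dx":22,"dy":2.5,"dz":0,"wx":0,"wy":0,"wz":-1.1,"grip":8.5},
    {"dx":22,"dy":2.5,"dz":0,"wx":0,"wy":0,"wz":-1.1,"grip":8.5},
    {"dx":22,"dy":2.5,"dz":0,"wx":0,"wy":0,"wz":-1.1,"grip":8.5},
    {"dx":22,"dy":2.5,"dz":0,"wx":0,"wy":0,"wz":-1.1,"grip":8.5},
    {"dx":22,"dy":2.5,"dz":0,"wx":0,"wy":0,"wz":-1.1,"grip":8.5},
    {"dx":22,"dy":2.5,"dz":0,"wx":0,"wy":0,"wz":-1.1,"grip":8.5},
    {"dx":22,"dy":2.5,"dz":0,"wx":0,"wy":0,"wz":-1.1,"grip":8.5},
    {"dx":22,"dy":2.5,"dz":0,"wx":0,"wy":0,"wz":-1.1,"grip":8.5},
  ],
)

```text
clock: 6.85
eef_pos: [0.5461, -0.0592, 0.2228]
tool_rot: [0.234, 0.972, -0.0, -0.001]
ft_force: [-0.6, -0.3, 0.2]
grip_width: 0.0849
grasp_force: 0.0
```

Run:
```python
from h import *
s=monitor.get_obs(); print(s['clock'],s['eef_pos'],s['joint_pos'].round(2)); snap('wrist','w4')
```

```text
6.85 [ 0.54607072 -0.059239    0.22284942] [-0.11  0.34  0.12  1.35 -0.    0.36]
```

View pics/w4.png

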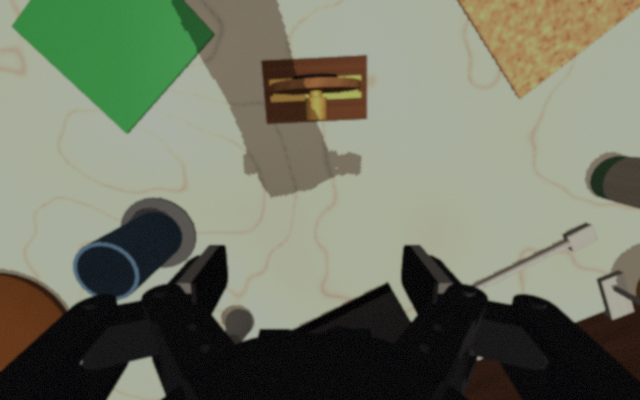

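The wrist view shows the rack at (315,90), the disc's top edge along row ~85, and the knob at (316,105) pointing down the image. The jar stands on the coaster at lower left. I'll measure the disc line and the knob from the depth cloud.

Run:
```python
from h import *
C=cloud('w4'); p,d,_,_=load('w4'); h=cv2.cvtColor(p,cv2.COLOR_RGB2HSV)
near=(d>0)&(np.hypot(C[:,:,0]-.465,C[:,:,1]+.01)<.08); Z=C[:,:,2]
q=C[near&(Z>.07)&(Z<.105)]; c=q.mean(0); P=q[:,:2]-c[:2]; w,v=np.linalg.eigh(P.T@P); y=v[:,1]; y*=np.sign(y[1]); a=np.array([y[1],-y[0]])
print('disc edge',len(q),c,'y az',np.degrees(np.arctan2(y[1],y[0])),'thick',np.percentile(P@a,[2,98]),'zmax',np.percentile(q[:,2],98))
t=(C[:,:,:2]-c[:2])@a; l=(C[:,:,:2]-c[:2])@y
m=near&(t>.008)&(Z>.045)&(Z<.075)&(abs(l)<.03); k=C[m]
print('knob',len(k),k.mean(0),'t',np.percentile(t[m],[2,50,98]),'l',np.percentile(l[m],[2,50,98]),'z',np.percentile(k[:,2],[50,95,99]))
# base rectangle by colour
b=near&(Z<.03)&(h[:,:,1]>90); cs=max(cv2.findContours((near&(h[:,:,1]>90)&(p[:,:,2]<90)).astype(np.uint8)*255,0,1)[0],key=cv2.contourArea)
e=onz('w4',cs[:,0],.006)[:,:2]; r=cv2.minAreaRect(e.astype(np.float32)); print('rack',r)
# triangulate the knob: top camera & wrist ray of yellow blob
```

```text
disc edge 1040 [ 0.45865374 -0.01274292  0.08608334] y az 65.68083717170882 thick [-0.00916336  0.00432635] zmax 0.095667092616189
knob 505 [ 0.47705501 -0.02101722  0.05801767] t [0.00868514 0.02019459 0.03108679] l [-1.02813782e-02 -3.58371113e-05  1.06540698e-02] z [0.05888801 0.0611474  0.0617676 ]
rack ((0.45657360553741455, -0.012795649468898773), (0.11697854846715927, 0.06837209314107895), 65.30901336669922)
```

```bash
cat > t.py <<'E'
from h import *
ya=65.5; y=np.array(az(ya)); a=np.array(az(ya-90)); t=np.radians(35)
aim=np.array([.4586,-.0127,.051])+a*.0225
zt=-np.array([0,0,1])*np.cos(t)-a*np.sin(t); R=frame(zt,y)
E
python3 - <<'E'
from t import *
C=cloud('w1'); p,d,_,_=load('w1'); c=np.array([.4586,-.0127]); T=(C[:,:,:2]-c)@a[:2]; L=(C[:,:,:2]-c)@y[:2]; Z=C[:,:,2]
m=(d>0)&(T>.008)&(T<.045)&(Z>.045)&(Z<.075)&(abs(L)<.03); print('w1 knob',m.sum(),np.percentile(T[m],[2,98]),np.percentile(L[m],[2,98]),np.percentile(Z[m],[95,99]))
print(aim); plan(aim-zt*.09,R); 
s=monitor.get_obs(); R0=R; print('in goal frame pre->grasp dz', .105*100)
E
```

```text
w1 knob 348 [0.00846847 0.03151281] [-0.00760833  0.0109589 ] [0.06112544 0.06161043]
[ 0.47907413 -0.0220306   0.051     ]
move [2.5  0.5  9.84] w [ 0.013   0.6093 -0.0431] dist cm 10.2 deg 35.0
in goal frame pre->grasp dz 10.5
```

arm_command(
  increments=[
    {"dx":2.5,"dy":0.5,"dz":2,"wx":0.013,"wy":0.609,"wz":-0.043,"grip":5.5},
    {"dx":2.5,"dy":0.5,"dz":4,"wx":0.013,"wy":0.609,"wz":-0.043,"grip":5.5},
    {"dx":2.5,"dy":0.5,"dz":6,"wx":0.013,"wy":0.609,"wz":-0.043,"grip":5.5},
    {"dx":2.5,"dy":0.5,"dz":8,"wx":0.013,"wy":0.609,"wz":-0.043,"grip":5.5},
    {"dx":2.5,"dy":0.5,"dz":9.8,"wx":0.013,"wy":0.609,"wz":-0.043,"grip":5.5},
    {"dx":2.5,"dy":0.5,"dz":9.8,"wx":0.013,"wy":0.609,"wz":-0.043,"grip":5.5},
    {"dx":2.5,"dy":0.5,"dz":9.8,"wx":0.013,"wy":0.609,"wz":-0.043,"grip":5.5},
  ],
)

```text
clock: 7.6
eef_pos: [0.5266, -0.0433, 0.128]
tool_rot: [0.202, 0.933, 0.064, -0.291]
ft_force: [-0.8, -0.6, 0.7]
grip_width: 0.0547
grasp_force: 0.0
```

Run:
```python
from t import *
s=monitor.get_obs(); print(s['clock'],s['eef_pos'],s['joint_pos'].round(2),s['grip_width']); snap('wrist','w5'); plan(aim+zt*.015,R)
C=cloud('w5'); p,d,_,_=load('w5'); c=np.array([.4586,-.0127]); T=(C[:,:,:2]-c)@a[:2]; L=(C[:,:,:2]-c)@y[:2]; Z=C[:,:,2]
m=(d>0)&(T>.012)&(T<.045)&(Z>.045)&(Z<.075)&(abs(L)<.02); print('w5 knob',m.sum(),np.percentile(T[m],[2,98]),np.percentile(L[m],[2,98]),np.percentile(Z[m],[95,99]))
```

```text
7.6 [ 0.52660659 -0.04325639  0.12801622] [-0.17  0.85  0.57  1.87  0.15  0.21] 0.05471582890679932
move [-0.12 -0.08 11.  ] w [0.0011 0.0091 0.0021] dist cm 11.0 deg 0.5
w5 knob 690 [0.01260586 0.03165651] [-0.00994953  0.01090782] [0.06057419 0.06119525]
```

View pics/w5.png

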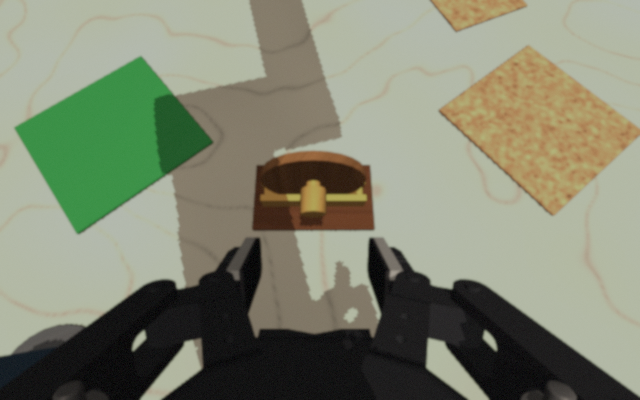

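The tilted view has the knob at (313,200), in line with the finger midline at about column 315, so I'll advance and grip.

arm_command(
  increments=[
    {"dx":-0.1,"dy":0,"dz":4,"wx":0,"wy":0.009,"wz":0,"grip":5.5},
    {"dx":-0.1,"dy":0,"dz":7,"wx":0,"wy":0.009,"wz":0,"grip":5.5},
    {"dx":-0.1,"dy":0,"dz":9,"wx":0,"wy":0.009,"wz":0,"grip":5.5},
    {"dx":-0.1,"dy":0,"dz":10.5,"wx":0,"wy":0.009,"wz":0,"grip":5.5},
    {"dx":-0.1,"dy":0,"dz":11,"wx":0,"wy":0.009,"wz":0,"grip":5.5},
    {"dx":-0.1,"dy":0,"dz":11,"wx":0,"wy":0.009,"wz":0,"grip":5.5},
  ],
)

```text
clock: 8.25
eef_pos: [0.4712, -0.0175, 0.039]
tool_rot: [0.201, 0.932, 0.065, -0.294]
ft_force: [0.1, 0.2, -0.1]
grip_width: 0.0547
grasp_force: 0.0
```

Run:
```python
from t import *
plan(aim+zt*.015,R)
```

```text
move [-0.05 -0.08 -0.  ] w [ 0.0009 -0.0003  0.0027] dist cm 0.1 deg 0.2
```

arm_command(
  increments=[
    {"dx":0,"dy":-0.1,"dz":0,"wx":0,"wy":0,"wz":0,"grip":3.5},
    {"dx":0,"dy":-0.1,"dz":0,"wx":0,"wy":0,"wz":0,"grip":2.5},
    {"dx":0,"dy":-0.1,"dz":0,"wx":0,"wy":0,"wz":0,"grip":1.5},
    {"dx":0,"dy":-0.1,"dz":0,"wx":0,"wy":0,"wz":0,"grip":1},
    {"dx":0,"dy":-0.1,"dz":0,"wx":0,"wy":0,"wz":0,"grip":1},
    {"dx":0,"dy":-0.1,"dz":0,"wx":0,"wy":0,"wz":0,"grip":1},
  ],
)

```text
clock: 8.85
eef_pos: [0.4712, -0.0191, 0.0365]
tool_rot: [0.202, 0.931, 0.065, -0.296]
ft_force: [1.7, -1.2, 7.0]
grip_width: 0.0199
grasp_force: 58.3
```

Run:
```python
from t import *
s=monitor.get_obs(); print(s['eef_pos']); plan(s['eef_pos']+[0,0,.15],R)
```

```text
[ 0.47116442 -0.01910074  0.0364555 ]
move [  8.66   0.02 -12.25] w [ 0.0009 -0.0044  0.0011] dist cm 15.0 deg 0.3
```

arm_command(
  increments=[
    {"dx":0.9,"dy":0,"dz":-1.25,"wx":0,"wy":0,"wz":0,"grip":1},
    {"dx":1.8,"dy":0,"dz":-2.5,"wx":0,"wy":0,"wz":0,"grip":1},
    {"dx":2.7,"dy":0,"dz":-3.75,"wx":0,"wy":0,"wz":0,"grip":1},
    {"dx":4.3,"dy":0,"dz":-6.1,"wx":0,"wy":0,"wz":0,"grip":1},
    {"dx":6.5,"dy":0,"dz":-9.2,"wx":0,"wy":0,"wz":0,"grip":1},
    {"dx":8.7,"dy":0,"dz":-12.25,"wx":0,"wy":0,"wz":0,"grip":1},
    {"dx":8.7,"dy":0,"dz":-12.25,"wx":0,"wy":0,"wz":0,"grip":1},
  ],
)

```text
clock: 9.55
eef_pos: [0.4718, -0.0189, 0.1914]
tool_rot: [0.201, 0.933, 0.065, -0.293]
ft_force: [0.2, -0.9, -1.2]
grip_width: 0.0203
grasp_force: 58.7
```

Run:
```python
from t import *
s=monitor.get_obs(); print(s['clock'],s['eef_pos'],s['grip_width'],s['grasp_force'],s['joint_pos'].round(2)); snap('wrist','w6'); snap('side','s6')
# final: tool z az phi, 35 deg below horizontal, y horizontal with camera side (x) down
from numpy import radians as r
phi=20; zf=np.array(az(phi))*np.cos(r(35))-np.array([0,0,1])*np.sin(r(35)); yf=az(phi+90)
Rf=frame(zf,yf); print(Rf.as_matrix().round(2), R.as_matrix().round(2)); plan([.44,.16,.22],Rf)
i=cv2.imread('pics/w6.png')[60:340,120:520]; j=cv2.imread('pics/s6.png')[150:300,220:420]; cv2.imwrite('pics/c6.png',np.hstack([i,cv2.resize(j,(373,280))]))
```

```text
9.55 [ 0.47176632 -0.01887777  0.19141057] 0.020301141519670836 58.68153154850006 [-0.14  0.69  0.42  1.89  0.16  0.23]
[[-0.54 -0.34  0.77]
 [-0.2   0.94  0.28]
 [-0.82 -0.   -0.57]] [[-0.75  0.41 -0.52]
 [ 0.34  0.91  0.24]
 [ 0.57 -0.   -0.82]]
move [10.21 15.02  3.18] w [-0.1459 -1.487  -0.8453] dist cm 18.4 deg 98.4
```

View pics/c6.png

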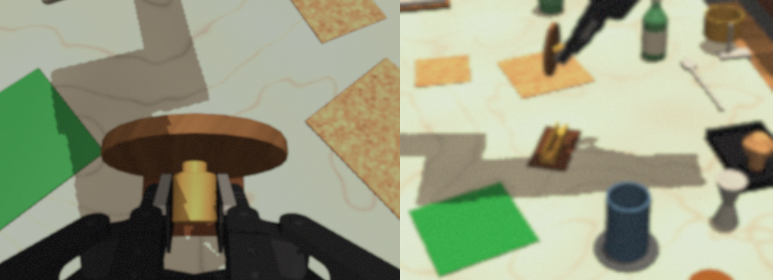

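The knob sits squarely between the pads and the disc is perpendicular to it. The side crop shows the cover lifted, the rack empty and the jar upright. Next I'll swing the cover to knob-up above the mat.

```bash
cat >> t.py <<'E'
phi=20; zf=np.array(az(phi))*np.cos(t)-np.array([0,0,1])*np.sin(t); Rf=frame(zf,az(phi+90)); mat=np.array([.478,.255])
E
python3 - <<'E'
from t import *
plan(np.r_[mat,.19]+zf*.0175,Rf)
# mat centre from w4/w5 (cork colour, inside picture only in w5)
for f in('w5','w1'):
    p=load(f)[0]; m=cv2.inRange(cv2.cvtColor(p,cv2.COLOR_RGB2HSV),(5,90,120),(25,255,255)); c=max(cv2.findContours(m,0,1)[0],key=cv2.contourArea)
    e=onz(f,c[:,0],.004)[:,:2].astype(np.float32); print(f,cv2.minAreaRect(e),c[:,0].min(0),c[:,0].max(0))
E
```

```text
move [ 7.44 26.24  6.14] w [-0.1459 -1.487  -0.8453] dist cm 28.0 deg 98.4
w5 ((0.479381799697876, 0.25464674830436707), (0.15667036175727844, 0.15827162563800812), 13.176836967468262) [440  47] [639 214]
w1 ((0.4874483048915863, 0.22198763489723206), (0.15784204006195068, 0.08743061125278473), 12.767834663391113) [109   0] [273  85]
```

arm_command(
  increments=[
    {"dx":0.8,"dy":2.6,"dz":0,"wx":-0.0146,"wy":-0.1487,"wz":-0.0845,"grip":1},
    {"dx":1.5,"dy":5.2,"dz":0.5,"wx":-0.0292,"wy":-0.2974,"wz":-0.169,"grip":1},
    {"dx":2.2,"dy":7.8,"dz":1,"wx":-0.0438,"wy":-0.4461,"wz":-0.2535,"grip":1},
    {"dx":3,"dy":10.4,"dz":1.5,"wx":-0.0584,"wy":-0.5948,"wz":-0.338,"grip":1},
    {"dx":3.7,"dy":13,"dz":2,"wx":-0.073,"wy":-0.7435,"wz":-0.4225,"grip":1},
    {"dx":4.5,"dy":15.7,"dz":2.5,"wx":-0.0876,"wy":-0.8922,"wz":-0.507,"grip":1},
    {"dx":5.2,"dy":18.3,"dz":3.5,"wx":-0.1022,"wy":-1.0409,"wz":-0.5915,"grip":1},
    {"dx":6,"dy":21,"dz":4.5,"wx":-0.1168,"wy":-1.1896,"wz":-0.676,"grip":1},
    {"dx":6.7,"dy":23.6,"dz":5.3,"wx":-0.1314,"wy":-1.3383,"wz":-0.7605,"grip":1},
    {"dx":7.4,"dy":26.2,"dz":6.1,"wx":-0.146,"wy":-1.487,"wz":-0.845,"grip":1},
  ],
)

```text
clock: 10.65
eef_pos: [0.4889, 0.2575, 0.1775]
tool_rot: [-0.109, 0.922, 0.082, 0.362]
ft_force: [0.9, 0.7, -2.7]
grip_width: 0.0201
grasp_force: 58.7
```

Run:
```python
from t import *
s=monitor.get_obs(); print(s['clock'],s['joint_pos'].round(2),s['grasp_force']); plan(np.r_[mat,.16]+zf*.0175,Rf)
```

```text
10.65 [ 0.57 -0.03 -0.78  0.07 -0.16  0.27] 58.70252072811127
move [ 1.67 -0.03  2.22] w [-0.0175 -0.1995 -0.1104] dist cm 2.8 deg 13.1
```

arm_command(
  increments=[
    {"dx":1.7,"dy":0,"dz":2.2,"wx":-0.0175,"wy":-0.2,"wz":-0.11,"grip":1},
    {"dx":1.7,"dy":0,"dz":2.2,"wx":-0.0175,"wy":-0.2,"wz":-0.11,"grip":1},
    {"dx":1.7,"dy":0,"dz":2.2,"wx":-0.0175,"wy":-0.2,"wz":-0.11,"grip":1},
    {"dx":1.7,"dy":0,"dz":2.2,"wx":-0.0175,"wy":-0.2,"wz":-0.11,"grip":1},
    {"dx":1.7,"dy":0,"dz":2.2,"wx":-0.0175,"wy":-0.2,"wz":-0.11,"grip":1},
  ],
)

```text
clock: 11.15
eef_pos: [0.4925, 0.2594, 0.1493]
tool_rot: [-0.152, 0.875, 0.08, 0.452]
ft_force: [-0.1, -0.3, -1.4]
grip_width: 0.0201
grasp_force: 58.9
```

Run:
```python
from t import *
s=monitor.get_obs(); print(s['clock'],s['eef_pos'],s['joint_pos'].round(2),s['grasp_force'],np.abs(s['joint_vel']).max()); plan(np.r_[mat,.16]+zf*.0175,Rf)
snap('wrist','w7'); snap('side','s7'); snap('top','t7')
i=cv2.imread('pics/w7.png')[:,120:520]; j=cv2.imread('pics/s7.png')[60:240,220:400]; cv2.imwrite('pics/c7.png',np.hstack([i,cv2.resize(j,(400,400))]))
```

```text
11.15 [0.49249535 0.25937631 0.14925016] [ 0.59  0.1  -1.01 -0.48 -0.2   0.15] 58.885577917099 0.049274096843748755
move [-0.01  0.08 -0.11] w [-0.0017 -0.0063 -0.0032] dist cm 0.1 deg 0.4
```

View pics/c7.png

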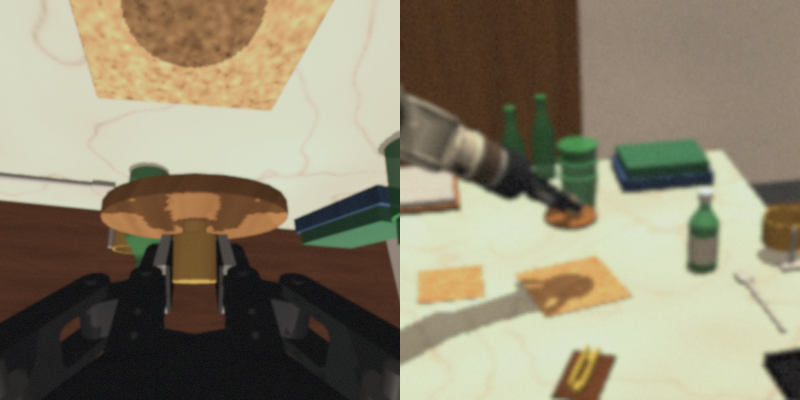

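Side crop: the cover is held knob-up above the mat. The wrist crop shows the disc face and the knob between the pads. I'll fit the disc plane to check its tilt and height.

```bash
cat >> h.py <<'E'
def disc(f,c,z0,z1,rad=.05):
    C=cloud(f); p,d,_,_=load(f); h=cv2.cvtColor(p,cv2.COLOR_RGB2HSV)
    m=(d>0)&(np.hypot(C[:,:,0]-c[0],C[:,:,1]-c[1])<rad)&(C[:,:,2]>z0)&(C[:,:,2]<z1)&(h[:,:,1]>60)&(h[:,:,2]>40)
    q=C[m]
    for _ in range(6):
        o=q.mean(0); n=np.linalg.svd(q-o,full_matrices=False)[2][2]; n*=np.sign(n[2]); r=(q-o)@n; q=q[abs(r)<max(.002,1.5*np.std(r))]
    print(f,len(q),'centre',o.round(4),'n',n.round(4),'tilt',np.degrees(np.arccos(n[2])).round(2),'rms',r.std().round(4)); return q,o,n
E
python3 - <<'E'
from t import *
q,o,n=disc('w7',mat,.10,.17); print(np.percentile(q,[1,99],axis=0).round(4), 'plane z at mat centre',o[2]-((mat-o[:2])@n[:2])/n[2])
C=cloud('w7'); print(cv2.minEnclosingCircle(q[:,:2].astype(np.float32)))
q,o,n=disc('t7',mat,.10,.17); q,o,n=disc('s7',mat,.10,.17)
E
```

```text
w7 7313 centre [0.4612 0.2491 0.138 ] n [0.0117 0.0046 0.9999] tilt 0.72 rms 0.0006
[[0.4343 0.2129 0.1364]
 [0.5073 0.2955 0.1391]] plane z at mat centre 0.13774016327161845
((0.4776833951473236, 0.2549128532409668), 0.04515950009226799)
t7 232 centre [0.4932 0.2587 0.1404] n [0.0383 0.0084 0.9992] tilt 2.25 rms 0.0012
s7 123 centre [0.477  0.2412 0.1418] n [0.028  0.0151 0.9995] tilt 1.82 rms 0.0009
```

arm_command(
  increments=[
    {"dx":2.5,"dy":0,"dz":1.7,"wx":0,"wy":0,"wz":0,"grip":1},
    {"dx":5,"dy":0,"dz":3.4,"wx":0,"wy":0,"wz":0,"grip":1},
    {"dx":7,"dy":0,"dz":4.8,"wx":0,"wy":0,"wz":0,"grip":1},
    {"dx":8.6,"dy":0,"dz":6,"wx":0,"wy":0,"wz":0,"grip":1},
    {"dx":9,"dy":0,"dz":6.3,"wx":0,"wy":0,"wz":0,"grip":1},
    {"dx":9,"dy":0,"dz":6.3,"wx":0,"wy":0,"wz":0,"grip":1},
  ],
)

```text
clock: 11.9
eef_pos: [0.4991, 0.264, 0.0416]
tool_rot: [-0.152, 0.876, 0.079, 0.452]
ft_force: [0.7, -0.5, -0.4]
grip_width: 0.0197
grasp_force: 59.0
```

Run:
```python
from t import *
s=monitor.get_obs(); print(s['clock'],s['eef_pos'],s['joint_pos'].round(2),s['ft_force']); plan(np.r_[mat,.0408]+zf*.0175,Rf)
snap('wrist','w8'); q,o,n=disc('w8',mat,.01,.06)
```

```text
11.9 [0.49905917 0.26398258 0.04163727] [ 0.6   0.52 -1.08 -0.97 -0.2   0.15] [ 0.68465375 -0.45521141 -0.44868748]
move [ 1.38 -0.13 -0.06] w [-0.0034 -0.0072 -0.0037] dist cm 1.4 deg 0.5
w8 7198 centre [0.467  0.2535 0.0304] n [0.0108 0.0052 0.9999] tilt 0.69 rms 0.0006
```

Joint 3 is near its limit (-1.09), so the final descent will drift outward by 15 mm. That is well inside the mat tolerance.

Run:
```python
from t import *
s=monitor.get_obs(); plan(s['eef_pos']+[.015,.006,0],Rf); plan(s['eef_pos']+[.015,.006,-.011],Rf); plan(s['eef_pos']+[.015,.006,-.0125],Rf)
```

```text
move [-0.93  0.06  1.32] w [-0.0032 -0.0057 -0.0039] dist cm 1.6 deg 0.4
move [-0.04  0.06  1.95] w [-0.0032 -0.0057 -0.0039] dist cm 2.0 deg 0.4
move [0.09 0.06 2.04] w [-0.0032 -0.0057 -0.0039] dist cm 2.0 deg 0.4
```

arm_command(
  increments=[
    {"dx":-0.9,"dy":0.05,"dz":1.3,"wx":0,"wy":0.006,"wz":0,"grip":1},
    {"dx":-0.9,"dy":0.05,"dz":1.3,"wx":0,"wy":0.006,"wz":0,"grip":1},
    {"dx":-0.5,"dy":0.05,"dz":1.65,"wx":0,"wy":0.006,"wz":0,"grip":1},
    {"dx":-0.05,"dy":0.05,"dz":1.95,"wx":0,"wy":0.006,"wz":0,"grip":1},
    {"dx":-0.05,"dy":0.05,"dz":1.95,"wx":0,"wy":0.006,"wz":0,"grip":1},
  ],
)

```text
clock: 12.45
eef_pos: [0.5125, 0.2691, 0.0301]
tool_rot: [-0.153, 0.877, 0.078, 0.448]
ft_force: [0.3, 0.1, -2.2]
grip_width: 0.0203
grasp_force: 58.9
```

Run:
```python
from t import *
s=monitor.get_obs(); print(s['clock'],s['eef_pos'],s['joint_pos'].round(3),s['ft_force']); 
snap('wrist','w9'); q,o,n=disc('w9',o[:2] if 0 else mat+[.02,.01],.008,.05); plan(s['eef_pos']+[0,0,-.002],Rf)
```

```text
12.45 [0.51246009 0.26914439 0.03014102] [ 0.585  0.556 -1.048 -0.964 -0.194  0.143] [ 0.32776437  0.13318778 -2.21697572]
w9 7184 centre [0.4804 0.2587 0.0191] n [0.0183 0.0083 0.9998] tilt 1.15 rms 0.0006
move [ 0.17 -0.    0.11] w [-0.0032 -0.0148 -0.003 ] dist cm 0.2 deg 0.9
```

arm_command(
  increments=[
    {"dx":0.05,"dy":0,"dz":0.05,"wx":0,"wy":-0.015,"wz":0,"grip":1},
    {"dx":0.15,"dy":0,"dz":0.1,"wx":0,"wy":-0.015,"wz":0,"grip":1},
    {"dx":0.15,"dy":0,"dz":0.1,"wx":0,"wy":-0.015,"wz":0,"grip":1},
  ],
)

```text
clock: 12.8
eef_pos: [0.5131, 0.2696, 0.0293]
tool_rot: [-0.152, 0.873, 0.08, 0.456]
ft_force: [-0.7, -1.7, 1.3]
grip_width: 0.0201
grasp_force: 59.4
```

Run:
```python
from t import *
s=monitor.get_obs(); print(s['clock'],s['eef_pos'],s['ft_force']); snap('wrist','w10'); q,o,n=disc('w10',mat+[.02,.01],.008,.05)
```

```text
12.8 [0.51314195 0.26958405 0.02927258] [-0.71324356 -1.6526427   1.30750307]
w10 7214 centre [0.4813 0.2592 0.0177] n [0.0017 0.0019 1.    ] tilt 0.14 rms 0.0006
```

The cover is level (0.1°) and touching the mat, so I'll release it and back out along the tool axis.

arm_command(
  increments=[
    {"dx":0,"dy":0,"dz":0,"wx":0,"wy":0,"wz":0,"grip":2.6},
    {"dx":0,"dy":0,"dz":0,"wx":0,"wy":0,"wz":0,"grip":4},
    {"dx":0,"dy":0,"dz":0,"wx":0,"wy":0,"wz":0,"grip":5},
    {"dx":0,"dy":0,"dz":-1,"wx":0,"wy":0,"wz":0,"grip":5},
    {"dx":-1,"dy":0,"dz":-3,"wx":0,"wy":0,"wz":0,"grip":5},
    {"dx":-4,"dy":0,"dz":-5,"wx":0,"wy":0,"wz":0,"grip":5},
    {"dx":-8,"dy":0,"dz":-6,"wx":0,"wy":0,"wz":0,"grip":5},
    {"dx":-12,"dy":0,"dz":-7,"wx":0,"wy":0,"wz":0,"grip":5},
    {"dx":-12,"dy":0,"dz":-7,"wx":0,"wy":0,"wz":0,"grip":5},
  ],
)

```text
clock: 13.75
eef_pos: [0.5279, 0.2757, 0.1778]
tool_rot: [-0.15, 0.87, 0.083, 0.463]
ft_force: [-0.8, 0.2, 1.0]
grip_width: 0.0499
grasp_force: 0.0
```

Run:
```python
from t import *
s=monitor.get_obs(); print(s['clock'],s['eef_pos'],s['joint_pos'].round(2)); snap('top','t11'); snap('wrist','w11'); disc('t11',mat+[.01,.01],.012,.03); disc('w11',mat+[.01,.01],.012,.03)
plan([.53,.285,.20],frame([0,0,-1],az(90)))
```

```text
13.75 [0.52794024 0.27567437 0.17783767] [ 0.58  0.1  -0.91 -0.4  -0.19  0.14]
t11 97 centre [0.5086 0.2677 0.0178] n [-0.0386  0.0058  0.9992] tilt 2.24 rms 0.0011
w11 2921 centre [0.517  0.2744 0.0173] n [0.0013 0.0013 1.    ] tilt 0.1 rms 0.0006
move [-2.97  0.9  -0.92] w [0.1684 0.9564 0.316 ] dist cm 3.2 deg 58.5
```

Run:
```python
from t import *
plan([.53,.28,.20],frame([0,0,-1],az(110)))
```

```text
move [-2.87  0.42 -1.06] w [-2.000e-04  9.666e-01 -5.400e-03] dist cm 3.1 deg 55.4
```

arm_command(
  increments=[
    {"dx":-2.9,"dy":0.4,"dz":-1,"wx":0,"wy":0.967,"wz":-0.005,"grip":5},
    {"dx":-2.9,"dy":0.4,"dz":-1,"wx":0,"wy":0.967,"wz":-0.005,"grip":5},
    {"dx":-2.9,"dy":0.4,"dz":-1,"wx":0,"wy":0.967,"wz":-0.005,"grip":5},
    {"dx":-2.9,"dy":0.4,"dz":-1,"wx":0,"wy":0.967,"wz":-0.005,"grip":5},
    {"dx":-2.9,"dy":0.4,"dz":-1,"wx":0,"wy":0.967,"wz":-0.005,"grip":5},
    {"dx":-2.9,"dy":0.4,"dz":-1,"wx":0,"wy":0.967,"wz":-0.005,"grip":5},
    {"dx":-2.9,"dy":0.4,"dz":-1,"wx":0,"wy":0.967,"wz":-0.005,"grip":5},
    {"dx":-2.9,"dy":0.4,"dz":-1,"wx":0,"wy":0.967,"wz":-0.005,"grip":5},
    {"dx":-2.9,"dy":0.4,"dz":-1,"wx":0,"wy":0.967,"wz":-0.005,"grip":5},
  ],
)

```text
clock: 14.75
eef_pos: [0.5318, 0.28, 0.1892]
tool_rot: [-0.173, 0.985, -0.003, -0.009]
ft_force: [-0.5, 0.6, -1.3]
grip_width: 0.0501
grasp_force: 0.0
```

Run:
```python
from t import *
s=monitor.get_obs(); print(s['clock'],s['eef_pos'],s['joint_pos'].round(2),np.abs(s['joint_vel']).max()); snap('wrist','w12')
q,o,n=disc('w12',[.4977,.2645],.012,.03,.06); print('disc circle',cv2.minEnclosingCircle(q[:,:2].astype(np.float32)))
C=cloud('w12'); d=load('w12')[1]; m=(d>0)&(C[:,:,2]>.04)&(C[:,:,2]<.055)&(np.hypot(C[:,:,0]-.4977,C[:,:,1]-.2645)<.03); k=C[m]; e,r=cv2.minEnclosingCircle(k[:,:2].astype(np.float32)); print('knob',m.sum(),e,r,np.median(k[:,2]))
plan([e[0],e[1],.022],frame([0,0,-1],az(110)))
```

```text
14.75 [0.53178995 0.28004257 0.1892261 ] [ 0.48  0.48  0.24  1.35 -0.    0.14] 0.18685607455876208
w12 5070 centre [0.4982 0.2653 0.0173] n [5.0e-04 1.5e-03 1.0e+00] tilt 0.09 rms 0.0007
disc circle ((0.4997784197330475, 0.26585808396339417), 0.04498370736837387)
knob 384 (0.49978089332580566, 0.2654825448989868) 0.011037755757570267 0.04520757165744693
move [ 3.16 -0.24 16.89] w [-0.0027 -0.0145 -0.0007] dist cm 17.2 deg 0.8
```

View pics/w12.png

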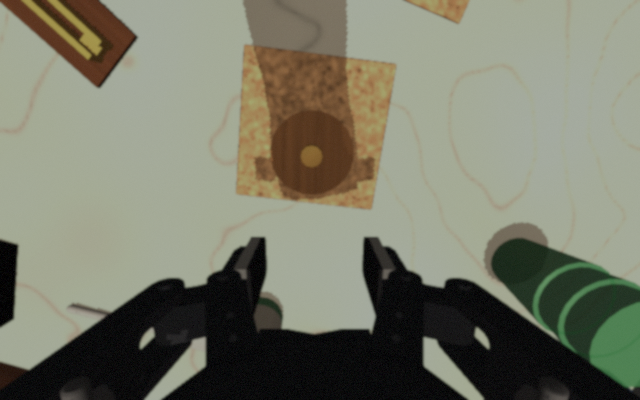

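The cover lies flat on the mat with its knob at about (312,156), and circle fits of both disc and knob centre it at (0.4998, 0.2655). I'll regrasp it from above.

arm_command(
  increments=[
    {"dx":3.1,"dy":-0.2,"dz":4,"wx":-0.003,"wy":-0.0145,"wz":0,"grip":5},
    {"dx":3.1,"dy":-0.2,"dz":8,"wx":-0.003,"wy":-0.0145,"wz":0,"grip":5},
    {"dx":3.1,"dy":-0.2,"dz":12,"wx":-0.003,"wy":-0.0145,"wz":0,"grip":5},
    {"dx":3.1,"dy":-0.2,"dz":14,"wx":-0.003,"wy":-0.0145,"wz":0,"grip":5},
    {"dx":3.1,"dy":-0.2,"dz":15,"wx":-0.003,"wy":-0.0145,"wz":0,"grip":5},
    {"dx":3.1,"dy":-0.2,"dz":15,"wx":-0.003,"wy":-0.0145,"wz":0,"grip":5},
  ],
)

```text
clock: 15.4
eef_pos: [0.499, 0.266, 0.0461]
tool_rot: [-0.174, 0.985, 0.001, 0.003]
ft_force: [0.3, 0.3, 0.2]
grip_width: 0.0503
grasp_force: 0.0
```

Run:
```python
from t import *
plan([.4998,.2656,.0245],frame([0,0,-1],az(110)))
```

```text
move [-0.05 -0.06  2.16] w [0.0014 0.0071 0.0001] dist cm 2.2 deg 0.4
```

arm_command(
  increments=[
    {"dx":-0.05,"dy":-0.05,"dz":1.2,"wx":0.001,"wy":0.005,"wz":0,"grip":5},
    {"dx":-0.05,"dy":-0.05,"dz":2.1,"wx":0.001,"wy":0.005,"wz":0,"grip":4},
    {"dx":-0.05,"dy":-0.05,"dz":2.1,"wx":0.001,"wy":0.005,"wz":0,"grip":3},
    {"dx":-0.05,"dy":-0.05,"dz":2.1,"wx":0.001,"wy":0.005,"wz":0,"grip":2},
    {"dx":-0.05,"dy":-0.05,"dz":2.1,"wx":0.001,"wy":0.005,"wz":0,"grip":1},
    {"dx":-0.05,"dy":-0.05,"dz":2.1,"wx":0.001,"wy":0.005,"wz":0,"grip":1},
    {"dx":-0.05,"dy":-0.05,"dz":2.1,"wx":0.001,"wy":0.005,"wz":0,"grip":1},
  ],
)

```text
clock: 16.1
eef_pos: [0.5023, 0.2669, 0.0266]
tool_rot: [-0.174, 0.985, 0.001, 0.002]
ft_force: [-0.1, 0.7, -2.5]
grip_width: 0.0194
grasp_force: 58.7
```

Run:
```python
from t import *
s=monitor.get_obs(); print(s['eef_pos'],s['ft_force'],s['grasp_force']); plan([.46,0,.20],frame([0,0,-1],az(75)))
```

```text
[0.50231646 0.26686861 0.02660971] [-0.12620933  0.73629057 -2.54463532] 58.65628480911255
move [ 13.01 -23.62 -17.43] w [0.0025 0.0045 0.6106] dist cm 32.1 deg 35.0
```

arm_command(
  increments=[
    {"dx":0,"dy":0,"dz":-2,"wx":0,"wy":0,"wz":0,"grip":1},
    {"dx":0,"dy":0,"dz":-6,"wx":0,"wy":0,"wz":0,"grip":1},
    {"dx":0,"dy":0,"dz":-10,"wx":0,"wy":0,"wz":0,"grip":1},
    {"dx":1,"dy":-2,"dz":-14,"wx":0,"wy":0,"wz":0.08,"grip":1},
    {"dx":3,"dy":-5.4,"dz":-16,"wx":0,"wy":0,"wz":0.16,"grip":1},
    {"dx":5,"dy":-9,"dz":-17.4,"wx":0,"wy":0,"wz":0.25,"grip":1},
    {"dx":7,"dy":-12.6,"dz":-17.4,"wx":0,"wy":0,"wz":0.35,"grip":1},
    {"dx":9,"dy":-16.3,"dz":-17.4,"wx":0,"wy":0,"wz":0.45,"grip":1},
    {"dx":11,"dy":-20,"dz":-17.4,"wx":0,"wy":0,"wz":0.55,"grip":1},
    {"dx":13,"dy":-23.6,"dz":-17.4,"wx":0,"wy":0,"wz":0.61,"grip":1},
  ],
)

```text
clock: 17.1
eef_pos: [0.4595, -0.0014, 0.2]
tool_rot: [0.132, 0.991, 0.002, 0.002]
ft_force: [1.2, -0.7, -1.9]
grip_width: 0.0199
grasp_force: 58.9
```

Run:
```python
from t import *
s=monitor.get_obs(); print(s['clock'],s['eef_pos'],s['grasp_force']);plan([.5225,-.2803,.18],frame([0,0,-1],az(60)))
```

```text
17.1 [ 0.45950953 -0.00140625  0.19999603] 58.94374072551727
move [-13.35 -25.29   1.97] w [0.0042 0.0038 0.2595] dist cm 28.7 deg 14.9
```

arm_command(
  increments=[
    {"dx":-1.3,"dy":-2.5,"dz":0,"wx":0.004,"wy":0.004,"wz":0.04,"grip":1},
    {"dx":-3.2,"dy":-6,"dz":0,"wx":0.004,"wy":0.004,"wz":0.08,"grip":1},
    {"dx":-5,"dy":-9.6,"dz":0,"wx":0.004,"wy":0.004,"wz":0.12,"grip":1},
    {"dx":-7,"dy":-13.2,"dz":0,"wx":0.004,"wy":0.004,"wz":0.16,"grip":1},
    {"dx":-9,"dy":-17,"dz":0,"wx":0.004,"wy":0.004,"wz":0.2,"grip":1},
    {"dx":-11,"dy":-20.7,"dz":0.5,"wx":0.004,"wy":0.004,"wz":0.24,"grip":1},
    {"dx":-12.6,"dy":-23.8,"dz":1,"wx":0.004,"wy":0.004,"wz":0.26,"grip":1},
    {"dx":-13.4,"dy":-25.3,"dz":1.5,"wx":0.004,"wy":0.004,"wz":0.26,"grip":1},
    {"dx":-13.4,"dy":-25.3,"dz":2,"wx":0.004,"wy":0.004,"wz":0.26,"grip":1},
    {"dx":-13.4,"dy":-25.3,"dz":2,"wx":0.004,"wy":0.004,"wz":0.26,"grip":1},
  ],
)

```text
clock: 18.1
eef_pos: [0.5233, -0.2778, 0.1779]
tool_rot: [0.258, 0.966, 0.001, -0.002]
ft_force: [-0.5, 0.3, -1.8]
grip_width: 0.0198
grasp_force: 59.1
```

```bash
cat > m.py <<'E'
from t import *
def cov(f,c,zt):
    q,o,n=disc(f,c,zt-.012,zt+.012,.055); e,r=cv2.minEnclosingCircle(q[:,:2].astype(np.float32)); print('disc circle',np.round(e,4),round(r,4),'ztop',o[2].round(4)); return e
E
python3 - <<'E'
from m import *
s=monitor.get_obs(); print(s['clock'],s['eef_pos'],s['grasp_force'],np.abs(s['joint_vel']).max()); snap('wrist','w13'); snap('side','s13'); snap('top','t13')
cov('w13',s['eef_pos'],s['eef_pos'][2]-.0086); cov('t13',s['eef_pos'],s['eef_pos'][2]-.0086)
plan([.5225,-.2803,s['eef_pos'][2]],frame([0,0,-1],az(60)))
i=cv2.imread('pics/w13.png')[:,120:520]; j=cv2.imread('pics/s13.png')[180:330,270:420]; cv2.imwrite('pics/c13.png',np.hstack([i,cv2.resize(j,(400,400))]))
E
```

```text
18.1 [ 0.52327731 -0.27779481  0.17793578] 59.056631326675415 0.02313560392660389
w13 12597 centre [ 0.5104 -0.2694  0.1687] n [ 0.009  -0.0019  1.    ] tilt 0.53 rms 0.0006
disc circle [ 0.5207 -0.2751] 0.0449 ztop 0.1687
t13 189 centre [ 0.5081 -0.257   0.1706] n [-0.0158 -0.0041  0.9999] tilt 0.94 rms 0.0011
disc circle [ 0.5141 -0.2606] 0.0398 ztop 0.1706
move [-0.01 -0.34  0.17] w [ 0.0002 -0.0014  0.0043] dist cm 0.4 deg 0.3
```

View pics/c13.png

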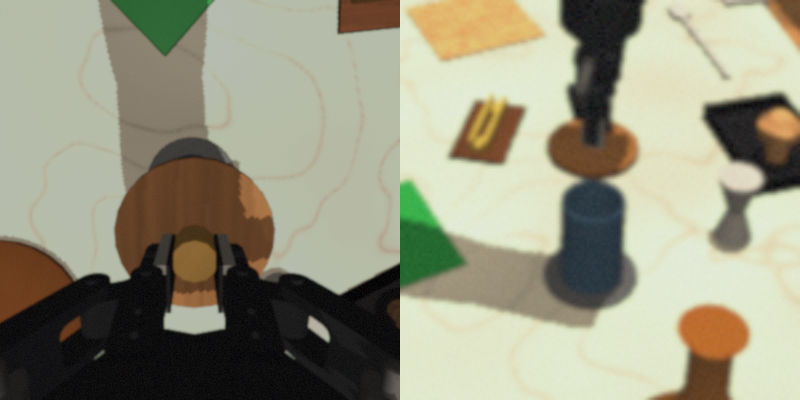

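The cover is held level (0.5°) by its knob above the jar. I'll centre it, then cross-check the relative offset in the fixed side camera.

arm_command(
  increments=[
    {"dx":-0.2,"dy":-0.2,"dz":1,"wx":0,"wy":0,"wz":0,"grip":1},
    {"dx":-0.42,"dy":-0.36,"dz":2,"wx":0,"wy":0,"wz":0,"grip":1},
    {"dx":-0.42,"dy":-0.36,"dz":3,"wx":0,"wy":0,"wz":0,"grip":1},
    {"dx":-0.42,"dy":-0.36,"dz":3,"wx":0,"wy":0,"wz":0,"grip":1},
    {"dx":-0.42,"dy":-0.36,"dz":3,"wx":0,"wy":0,"wz":0,"grip":1},
  ],
)

```text
clock: 18.75
eef_pos: [0.5256, -0.2837, 0.1485]
tool_rot: [0.258, 0.966, 0.0, -0.001]
ft_force: [0.1, 0.6, -1.2]
grip_width: 0.02
grasp_force: 59.0
```

Run:
```python
from m import *
s=monitor.get_obs(); print(s['clock'],s['eef_pos']); snap('wrist','w14'); snap('side','s14'); c=[.5225,-.2803]; zt=s['eef_pos'][2]-.0088
cov('w14',c,zt)
# side view: widths of disc and jar by row, projected on the horizontal image direction
p=load('s14')[0]; h=cv2.cvtColor(p,cv2.COLOR_RGB2HSV)
for nm,lo,hi,zz in(('jar',(95,60,15),(125,255,255),.104),('cover',(3,80,30),(22,255,255),zt)):
    m=cv2.inRange(h,lo,hi); u,v=proj('s14',[[*c,zz]])[0]; b=np.zeros_like(m); y0,y1=(int(v)-4,int(v)+40) if nm=='jar' else (int(v)-25,int(v)+12)
    b[y0:y1,int(u)-35:int(u)+35]=m[y0:y1,int(u)-35:int(u)+35]; k=max(cv2.findContours(b,0,1)[0],key=cv2.contourArea)[:,0]
    print(nm,'expected u,v',u.round(1),v.round(1),'seen u',k[:,0].min(),k[:,0].max(),'mid',(k[:,0].min()+k[:,0].max())/2,'v',k[:,1].min(),k[:,1].max())
    hw=(.033 if nm=='jar' else .045); th=np.linspace(0,6.283,200); E=proj('s14',np.c_[c[0]+hw*np.cos(th),c[1]+hw*np.sin(th),0*th+zz]); print('  model ellipse u',E[:,0].min().round(1),E[:,0].max().round(1),'v',E[:,1].min().round(1),E[:,1].max().round(1))
```

```text
18.75 [ 0.52560144 -0.28370449  0.14848313]
w14 12583 centre [ 0.5126 -0.2754  0.1392] n [ 7.7e-03 -5.0e-04  1.0e+00] tilt 0.44 rms 0.0006
disc circle [ 0.5232 -0.2814] 0.0451 ztop 0.1392
jar expected u,v 342.6 254.7 seen u 331 352 mid 341.5 v 256 289
  model ellipse u 330.1 355.0 v 246.8 263.0
cover expected u,v 342.9 244.2 seen u 327 360 mid 343.5 v 235 255
  model ellipse u 325.7 360.2 v 233.7 255.5
```

arm_command(
  increments=[
    {"dx":0.1,"dy":0.05,"dz":0.8,"wx":0,"wy":0,"wz":0,"grip":1},
    {"dx":0.1,"dy":0.05,"dz":1.5,"wx":0,"wy":0,"wz":0,"grip":1},
    {"dx":0.1,"dy":0.05,"dz":1.9,"wx":0,"wy":0,"wz":0,"grip":1},
    {"dx":0.1,"dy":0.05,"dz":2.1,"wx":0,"wy":0,"wz":0,"grip":1},
    {"dx":0.1,"dy":0.05,"dz":2.3,"wx":0,"wy":0,"wz":0,"grip":1},
    {"dx":0.1,"dy":0.05,"dz":2.3,"wx":0,"wy":0,"wz":0,"grip":1},
  ],
)

```text
clock: 19.45
eef_pos: [0.5253, -0.2831, 0.126]
tool_rot: [0.258, 0.966, 0.0, -0.001]
ft_force: [-0.2, 1.4, -1.5]
grip_width: 0.0199
grasp_force: 59.0
```

Run:
```python
from m import *
s=monitor.get_obs(); print(s['clock'],s['eef_pos'],s['ft_force']); snap('wrist','w15'); cov('w15',[.5225,-.2803],s['eef_pos'][2]-.0088)
```

```text
19.45 [ 0.52528665 -0.28305741  0.12595767] [-0.17545976  1.39148215 -1.54135056]
w15 12586 centre [ 0.5123 -0.2747  0.1167] n [7.e-03 3.e-04 1.e+00] tilt 0.4 rms 0.0006
disc circle [ 0.5226 -0.2806] 0.0449 ztop 0.1167
```

arm_command(
  increments=[
    {"dx":0,"dy":0,"dz":0.15,"wx":0,"wy":0,"wz":0,"grip":1},
    {"dx":0,"dy":0,"dz":0.3,"wx":0,"wy":0,"wz":0,"grip":1},
    {"dx":0,"dy":0,"dz":0.4,"wx":0,"wy":0,"wz":0,"grip":1},
    {"dx":0,"dy":0,"dz":0.4,"wx":0,"wy":0,"wz":0,"grip":1},
  ],
)

```text
clock: 19.9
eef_pos: [0.5253, -0.283, 0.1221]
tool_rot: [0.258, 0.966, 0.0, -0.001]
ft_force: [-0.4, -0.7, -0.9]
grip_width: 0.0201
grasp_force: 59.0
```

Run:
```python
from m import *
s=monitor.get_obs(); print(s['clock'],s['eef_pos'],s['ft_force']); snap('wrist','w16'); cov('w16',[.5225,-.2803],s['eef_pos'][2]-.0088)
```

```text
19.9 [ 0.52529233 -0.2830126   0.12207131] [-0.41785446 -0.66101428 -0.93012476]
w16 12603 centre [ 0.5123 -0.2747  0.1128] n [ 7.e-03 -1.e-04  1.e+00] tilt 0.4 rms 0.0006
disc circle [ 0.5228 -0.2806] 0.045 ztop 0.1128
```

arm_command(
  increments=[
    {"dx":0,"dy":0,"dz":0.06,"wx":0,"wy":0,"wz":0,"grip":1},
    {"dx":0,"dy":0,"dz":0.1,"wx":0,"wy":0,"wz":0,"grip":1},
  ],
)

```text
clock: 20.15
eef_pos: [0.5254, -0.2831, 0.1213]
tool_rot: [0.258, 0.966, 0.0, -0.0]
ft_force: [-0.3, 0.4, -1.6]
grip_width: 0.0195
grasp_force: 59.0
```

arm_command(
  increments=[
    {"dx":0,"dy":0,"dz":0,"wx":0,"wy":0,"wz":0,"grip":2.6},
    {"dx":0,"dy":0,"dz":0,"wx":0,"wy":0,"wz":0,"grip":4},
    {"dx":0,"dy":0,"dz":0,"wx":0,"wy":0,"wz":0,"grip":5},
    {"dx":0,"dy":0,"dz":-1,"wx":0,"wy":0,"wz":0,"grip":5},
    {"dx":0,"dy":0,"dz":-4,"wx":0,"wy":0,"wz":0,"grip":5},
    {"dx":0,"dy":0,"dz":-8,"wx":0,"wy":0,"wz":0,"grip":5},
    {"dx":0,"dy":0,"dz":-12,"wx":0,"wy":0,"wz":0,"grip":5},
    {"dx":0,"dy":0,"dz":-12,"wx":0,"wy":0,"wz":0,"grip":5},
  ],
)

```text
clock: 20.95
eef_pos: [0.5285, -0.2847, 0.2494]
tool_rot: [0.258, 0.966, -0.002, 0.006]
ft_force: [0.2, -0.2, 0.3]
grip_width: 0.05
grasp_force: 0.0
```

Run:
```python
from m import *
s=monitor.get_obs(); print(s['clock'],s['eef_pos'],s['ft_force'],np.abs(s['joint_vel']).max()); snap('wrist','w17'); cov('w17',[.5225,-.2803],.112); snap('side','s17'); cov('s17',[.5225,-.2803],.112)
```

```text
20.95 [ 0.52853304 -0.28473492  0.24936427] [ 0.16415584 -0.18613042  0.2690269 ] 0.10310292869779746
w17 5716 centre [ 0.5205 -0.2795  0.1113] n [9.e-04 6.e-04 1.e+00] tilt 0.06 rms 0.0007
disc circle [ 0.5225 -0.2805] 0.0446 ztop 0.1113
s17 454 centre [ 0.5192 -0.2879  0.1134] n [ 0.0037 -0.0013  1.    ] tilt 0.22 rms 0.0009
disc circle [ 0.5212 -0.2817] 0.0463 ztop 0.1134
```

The cover is level (0.06°) at seated height and centred on the jar, so I'll hand in.

```bash
python3 -c "
from h import *
print(job.job_done())"
```

```text
the job is handed in; nothing more can be done
None
```

The job is handed in: the jar stands upright on the coaster within about 2 mm of its centre, and the cover, laid on the mat first and regrasped by its knob, measures seated, centred and level on the jar; no verdict was returned.

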